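# Get the kitchen timer out from behind the seasonings

### The arm

A 6-joint arm with a two-finger parallel gripper is mounted at the origin on a cart in front of the work surface, level with it; the furniture and walls round the work are solid. World frame = base frame: x ahead of the robot, y to its left, z up, the work surface at z = 0. Lengths are in mm, angles in rad, forces in N, time in s.
With the tool pointing down it reaches from about 425 to 1125 mm from the base axis. Payload 14.9 kg.
Tool frame: the origin (TCP) lies between the finger pads; the fingertips stand 11 mm ahead of it and the grasp point (between the pads) lies 8 mm behind it; z points along the fingers, y is the line along which they close (so a half turn about z gives the same grasp; the last joint's range is limited). The gripper opens to 91 mm and grips with 3 to 60 N. Pads are 32 mm wide; open, the fingers measure 118 mm over their backs; the gripper's body (76 mm by 178 mm) begins 60 mm behind the grasp point.
Start: joints at [-0.033, 0.379, 1.734, -0, 1.028, -0.033], TCP at [700.013, -0.006, 224.932] pointing down, gripper open.
Joint ranges: [-2.77, 2.77], [-0.74, 2.19], [0, 2.66], [-1.06, 4.2], [0.31, 2.87], [-3.08, 3.08]. Speed limits (rad/s): [1.89, 1.89, 2.39, 3.14, 3.14, 3.14].

### API

Orientations are given as a 3x3 rotation matrix whose columns are the frame's x, y, z axes.
In Python, from station import r gives the robot as it stands.
- The arm moves only by the tool arm_command, never from a script. Its argument "plan" is a list of rows, each a list of 7 numbers: the shift along the tool's x, y, z in units of 50 mm (1.0 is 50 mm), then the turn, a rotation vector about the tool's x, y, z in rad, then the closure, from 0 (fully open) to 1 (shut). A call has 1 to 10 rows; each row is the pose to reach, as a shift and turn from the pose commanded when the call began, along the tool's axes at that moment; what a row does not reach only later rows make up. A row lasts 1/10 s, in which the tool goes at most 50 mm and 8.59 degrees, less where a joint would pass 70% of its speed; a pose out of reach is approached as far as the arm can. A call with a gripper value outside its range is refused whole. The fingers move at their own pace and stop on an object; the grip force is fixed at half the most. Time passes only in rows, so rows that repeat a pose let the fingers close. It gives the time, the measured TCP pose, the force, the opening and the grip force at its end, in the units of the state.
- r.get_obs(): the state, without advancing time (a new reading comes with each control period).
- r.get_image(name): name is "scene" or "side" or "wrist"; returns a dict with "color" (384x512x3 uint8, red, green, blue), "fx", "fy", "cx", "cy" (pixels), "world_to_cam" (4x4, takes a point from world to camera coordinates). Camera axes: x right, y up, looking along -z (the intrinsics and any distortion apply to the point x, -y, -z); pixel columns grow to the right and rows downward; lengths in mm; the calibration is good to about 2 mm. A picture is of the moment at which its call begins. There is no depth.
- r.close_job(): hands the job in; it is judged then, once.
The state is a dict: "t": time; "joint_positions": joint angles; "joint_velocities": joint speeds; "tau": joint torques, N m; "position": TCP position; "eef_rot": TCP orientation; "contact_force": force on the tool from outside, world axes, zero at the start; "ft_torque": the same for the moment, N m; "grip_width": opening from 0.0 (shut) to 1.0 (fully open); "finger_force": force on a finger pad.
Only numpy, scipy, OpenCV 4.12 (cv2) and the standard library are available. Lean on these libraries where they do the work, as an engineer would, in place of code of your own. Each camera call takes 0.05 s, during which the arm holds its last target. There are 200 camera calls.

### The job

The white kitchen timer is hemmed in on the round tray by the pepper mill, the salt shaker and the red-capped spice jar: first stand those three upright on the chopping board, all of them, then set the timer upright in the middle of the round cork coaster. Then put the mill, the shaker and the jar back upright on the tray, each on the very spot where it stood at the start, and knock nothing over. Leave the sugar tin, tea box and tomato tin where they are.

Things in the scene. Friction and masses are not known exactly. Their poses are not given: they have to be found in the camera images.
- mill_center (a point): Centre (half-way up, 65 mm above its foot) of the wooden pepper mill: round, upright, 130 mm tall, 58 mm across at its widest, head 50 mm across from 94 to 119 mm above the foot, small knob 12 mm across on top. z is its upright axis.
- salt_center (a point): Centre (half-way up, 45 mm above its foot) of the salt shaker: round, upright, clear body with a light grey rounded cap, 90 mm tall, body 44 mm across up to 74 mm, cap 34 mm across from there to the top. z is its upright axis.
- spice_center (a point): Centre (half-way up, 53 mm above its foot) of the spice jar: round, upright, glass with a green and white label and a red cap, 106 mm tall, 42 mm across, cap 45 mm across from 85 mm above the foot to the top. z is its upright axis.
- timer_center (a point): Centre (24.5 mm above its foot) of the white kitchen timer: round, upright (z), 49 mm tall; the lower 22 mm a plain drum 60 mm across, above it a fixed dial tapering from 58 mm. At the start mill, shaker and jar (in any order) stand 64 mm from it, centre to centre: one in front, one each side of the front; no room for fingers round it till they are gone.
- tray: Round dark wooden tray, fixed, 198 mm across, with a 6 mm thick floor on which the four things stand and a rim 6 mm thick that rises 14 mm above the worktop. Origin at the centre of its underside, on the worktop; its x axis points from the middle of the tray to the timer as it stands at the start.
- board: Pale wooden chopping board, fixed, 220 mm (its x, the long way, roughly straight away from the robot) by 110 mm (its y), 15 mm thick, flat; room for all three in a row. An extractor hood over the hob to the left and a wall cupboard behind hang 0.69 m above the worktop. Origin at the centre of its underside, on the worktop.
- coaster: Round cork coaster, fixed, 90 mm across, 5 mm thick, flat. Origin at the centre of its underside, on the worktop.
- sugar: White sugar tin with a wooden lid, 68 mm across, 100 mm tall, on the worktop; leave it alone. Origin at the centre of its underside.
- tea: Black tea box, 63 by 77 mm, 112 mm tall, on the worktop; leave it alone. Origin at the centre of its underside.
- tomato: Tomato tin, 75 mm across, 58 mm tall, on the worktop; leave it alone. Origin at the centre of its underside.
There are look-alikes about, which are no part of the job. Leave any pink look-alike of the part that bears mill_center alone.

How it is judged:
By the outcome, as a careful person would: the job done as asked, in the order asked, and still so for the second after the job is handed in, with the robot touching nothing.
It also fails if it takes over 141 s, if anything falls off the work surface, if the arm or the gripper's body presses on something with over 40 N, if the wrist force passes 120 N, or if a joint passes its speed limit or range.

## Working session

There is one attempt and no reset: what is moved stays moved. The work goes in short steps, Python scripts to look and compute and a tool call to move; the robot and the scene stay as the last step left them, time stands still between calls to the robot, and variables do not carry over. Pictures are saved under pics/ and viewed, at most 14 in all, crops included, and the job is handed in when it is done.

Besides the shell and the picture viewer there is one more tool, called after "Request:" as name([rows], argument=value, ...), one row to a line, values as JSON. arm_command: Moves the arm, as the interface text tells. Its arguments: {"type":"object","properties":{"plan":{"type":"array","items":{"type":"array","items":{"type":"number"}}}},"required":["plan"]}

```bash
mkdir -p pics; ls; cat > h.py <<'E'
import numpy as np, cv2
from station import r
def snap(n,f=None):
    im=r.get_image(n)
    if f: cv2.imwrite('pics/'+f,im['color'][:,:,::-1])
    return im
def ray(im,u,v):
    T=np.array(im['world_to_cam']);R=T[:3,:3];c=-R.T@T[:3,3]
    d=np.array([(u-im['cx'])/im['fx'],-(v-im['cy'])/im['fy'],-1.])
    return c,R.T@d
def onz(im,u,v,z):
    c,d=ray(im,u,v); return c+d*(z-c[2])/d[2]
def proj(im,p):
    T=np.array(im['world_to_cam']);q=T[:3,:3]@np.array(p)+T[:3,3]
    return im['cx']+im['fx']*q[0]/-q[2], im['cy']+im['fy']*(-q[1])/-q[2]
E
python3 - <<'E'
from h import *
for n in("scene","side","wrist"):
    im=snap(n,n+'0.png');print(n,[k for k in im],im['fx'],im['cx'],im['cy'],ray(im,256,192))
    np.save(n+'0.npy',im,allow_pickle=True)
o=r.get_obs();print(o)
a=cv2.imread('pics/scene0.png');b=cv2.imread('pics/side0.png')
E
```

```text
pics
scene ['color', 'fx', 'fy', 'cx', 'cy', 'world_to_cam'] 350.90316588353926 257.05797624028344 189.82034179773322 (array([ -43.18259743, -511.33604486,  803.5657542 ]), array([ 0.57564819,  0.41501687, -0.70458345]))
side ['color', 'fx', 'fy', 'cx', 'cy', 'world_to_cam'] 357.4302647029737 250.6164917067868 189.84415386569063 (array([406.61782099, 854.4839015 , 570.37857473]), array([ 0.15910781, -0.86960369, -0.46769367]))
wrist ['color', 'fx', 'fy', 'cx', 'cy', 'world_to_cam'] 286.24485476645253 250.07449019915887 194.10533296394613 (array([700.41176446,  75.49058247, 383.70470871]), array([ 0.01997286, -0.2613061 , -0.96529935]))
{'t': 0.15, 'joint_positions': array([-3.33109312e-02,  3.79288893e-01,  1.73461405e+00,  3.41796449e-05,
        1.02848107e+00, -3.32657928e-02]), 'joint_velocities': array([ 0.00079996, -0.00155018, -0.00191776,  0.00072454, -0.00110523,
       -0.00041408]), 'tau': array([-6.05650021e-04, -7.64114213e+01, -4.34656477e+01,  6.51094434e-02,
        4.09642188e-02, -4.73684588e-05]), 'position': array([6.99731278e+02, 3.15780307e-03, 2.24454509e+02]), 'eef_rot': array([[ 6.28127334e-05,  9.99999686e-01, -7.89952630e-04],
       [ 9.99999996e-01, -6.27688193e-05,  5.56154583e-05],
       [ 5.55658564e-05, -7.89956120e-04, -9.99999686e-01]]), 'contact_force': array([ 0.07692871, -0.46396288, -0.34078493]), 'ft_torque': array([-0.02223574, -0.04521243,  0.06867244]), 'finger_force': 0.0, 'grip_width': 0.999609280326314}
```

View pics/scene0.png

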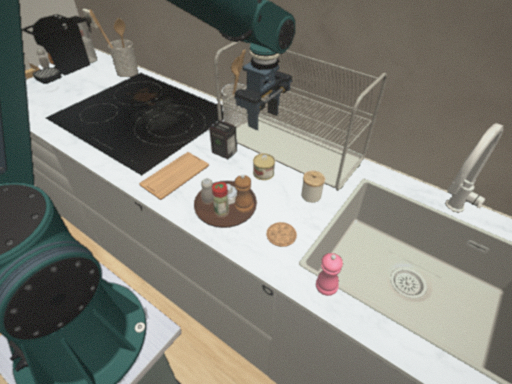

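View pics/side0.png

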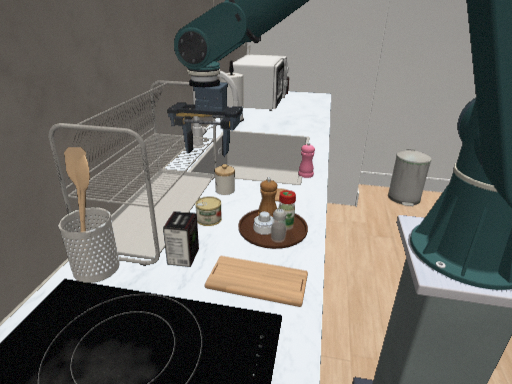

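View pics/wrist0.png

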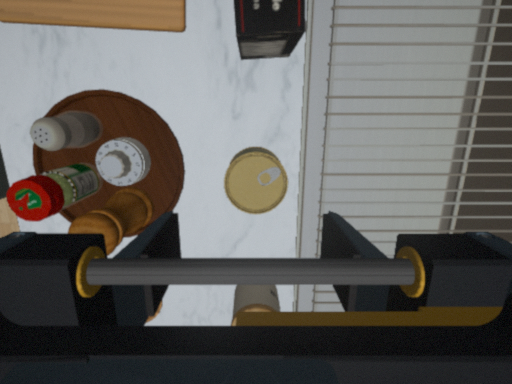

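Scene: tray at about (225,204) with the four items, board (175,175), coaster (282,234), pink decoy (328,275). Side: board (257,280), tray (273,228). Wrist: salt cap (44,134), jar cap (37,198), timer (122,163), mill (105,225), tomato (256,180).

```bash
python3 - <<'E'
from h import *
L={n:np.load(n+'0.npy',allow_pickle=True).item() for n in('scene','side','wrist')}
w,s,d=L['wrist'],L['scene'],L['side']
np.set_printoptions(precision=1,suppress=True)
for nm,im,u,v,z in [('salt',w,42,133,96),('jar',w,37,198,112),('timerdrum',w,123,163,35),('mill',w,93,236,125),('trayL',w,33,160,14),('trayR',w,184,170,14),('trayT',w,105,91,14),
 ('boardbl',w,0,24,15),('boardbr',w,185,30,15),('tea',w,270,18,112),('tomato',w,256,181,58),
 ('coaster sc',s,282,234,5),('tray sc',s,225,203,14),('sugar sc',s,314,177,100),('tomato sc',s,264,158,58),('b1',s,140,182,15),('b2',s,183,153,15),('b3',s,209,164,15),('b4',s,168,196,15),
 ('b1 sd',d,222,259,15),('b2',d,308,271,15),('b3',d,302,302,15),('b4',d,206,289,15),('tray sd',d,273,228,14),('jar sd',d,287,193,112),('salt sd',d,280,210,96),('pink',s,332,258,130),('jar sc',s,219,187,112),('salt sc',s,207,182,96),('mill sc',s,243,178,136),('mill sd',d,268,180,136)]:
    print(nm,onz(im,u,v,z))
E
```

```text
salt [495.1  57.7  96. ]
jar [489.3  -4.4 112. ]
timerdrum [544.1  17.9  35. ]
mill [546.5 -39.3 125. ]
trayL [418.2  18.3  14. ]
trayR [613.5   5.2  14. ]
trayT [523.2 102.8  14. ]
boardbl [413.  175.3  15. ]
boardbr [625.  169.2  15. ]
tea [716.9 153.6 112. ]
tomato [707.1   0.6  58. ]
coaster sc [ 515.1 -202.6    5. ]
tray sc [505.9   2.3  14. ]
sugar sc [ 685.8 -198.4  100. ]
tomato sc [712.2   1.5  58. ]
b1 [412.7 285.4  15. ]
b2 [605.5 280.4  15. ]
b3 [615.3 165.2  15. ]
b4 [422.  164.9  15. ]
b1 sd [610.  184.8  15. ]
b2 [401.2 183.5  15. ]
b3 [407.3 285.5  15. ]
b4 [616.  292.2  15. ]
tray sd [508.6  20.6  14. ]
jar sd [478.8 -11.2 112. ]
salt sd [488.3  56.4  96. ]
pink [ 437.4 -381.4  130. ]
jar sc [475.6  -7.8 112. ]
salt sc [482.8  45.9  96. ]
mill sc [525.6 -55.8 136. ]
mill sd [535.4 -30.7 136. ]
```

Request:
arm_command([
  [-0.3,-0.9,-0.3,0,0,0,0],
  [-0.6,-1.8,-0.5,0,0,0,0],
  [-1.0,-2.8,-0.5,0,0,0,0],
  [-1.2,-3.6,-0.5,0,0,0,0],
  [-1.2,-3.7,-0.5,0,0,0,0],
  [-1.2,-3.7,-0.5,0,0,0,0],
  [-1.2,-3.7,-0.5,0,0,0,0],
  [-1.2,-3.7,-0.5,0,0,0,0],
])

```text
t: 0.95
position: [516.1, -59.8, 249.9]
eef_rot: [[-0.001, 1.0, 0.0], [1.0, 0.001, -0.0], [-0.0, 0.0, -1.0]]
contact_force: [0.9, 0.7, -0.6]
grip_width: 0.997
finger_force: 0.0
```

```bash
python3 - <<'E'
from h import *
im=snap('wrist');np.save('w1.npy',im,allow_pickle=True)
cv2.imwrite('pics/w1.png',cv2.resize(im['color'][:,:,::-1],(768,576)))
print(r.get_obs()['position'],ray(im,256,192))
E
```

```text
[515.94252312 -59.7828572  249.81092385] (array([516.62213642,  15.68993661, 409.29317512]), array([ 0.02124967, -0.26132528, -0.96526689]))
```

View pics/w1.png

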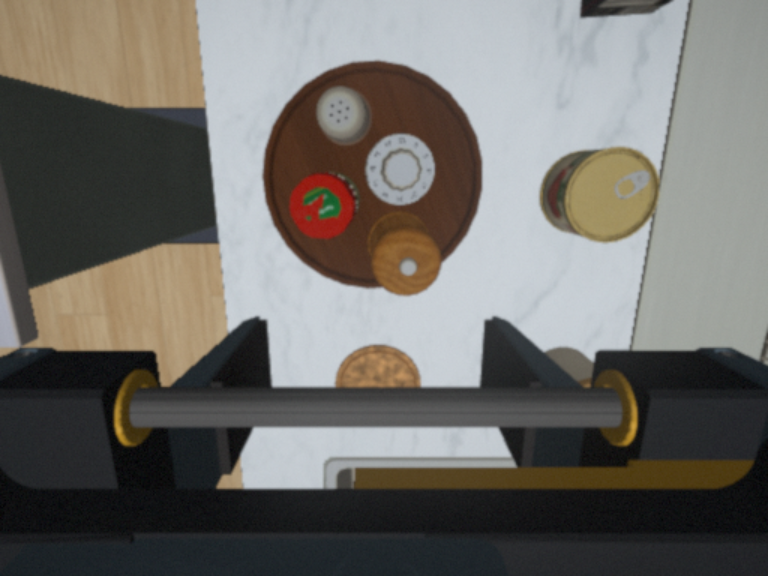

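Wrist view (768 px wide): salt cap (342,112), jar cap (323,205), timer (401,169), mill knob (408,267), tray x 264–482, y 61–288, coaster top (378,345), x 336–420.

```bash
python3 - <<'E'
from h import *
np.set_printoptions(precision=1,suppress=True)
im=np.load('w1.npy',allow_pickle=True).item();c=im['color'];hsv=cv2.cvtColor(c,cv2.COLOR_RGB2HSV)
def px(u,v): return (u+.5)/1.5-.5,(v+.5)/1.5-.5
def cen(m,box,name,z):
    u0,v0,u1,v1=[int(x/1.5) for x in box]
    k=np.zeros_like(m);k[v0:v1,u0:u1]=m[v0:v1,u0:u1]
    cs,_=cv2.findContours(k,0,1);cc=cv2.convexHull(max(cs,key=cv2.contourArea))
    (x,y),rad=cv2.minEnclosingCircle(cc);M=cv2.moments(cc);a,b=M['m10']/M['m00'],M['m01']/M['m00']
    e=cv2.fitEllipse(cc);p=onz(im,a,b,z);print(name,(a*1.5,b*1.5),e[1],onz(im,*e[0],z),p);return p
H,S,V=[hsv[...,i].astype(int) for i in range(3)]
u8=lambda b:b.astype(np.uint8)
red=u8(((H<6)|(H>174))&(S>180)&(V>110))
jar=cen(red,(270,160,370,250),'jar',112)
white=u8((S<50)&(V>130))
tim=cen(white,(363,125,440,213),'timer',35)
salt=cen(white,(310,80,370,150),'salt',92)
tray=cen(u8(S>90),(255,50,490,300),'tray',14)
for n,u,v,z in[('knob',408,267,134),('salt',341,111,94),('timertop',401,169,52)]:print(n,onz(im,*px(u,v),z))
for u,v in[(378,345),(336,380),(420,380)]:print('coaster',onz(im,*px(u,v),5))
# horizontal mill head edges
print('millhead',[onz(im,*px(u,v),120) for u,v in[(372,262),(441,262),(406,295)]])
E
```

```text
jar (320.7782685512367, 205.8098939929328) (42.03073501586914, 43.70831298828125) [479.8  -6.9 112. ] [479.7  -6.8 112. ]
timer (399.8696379677517, 168.89610587161545) (44.996646881103516, 47.159297943115234) [537.4  17.9  35. ] [537.5  17.8  35. ]
salt (339.12305580969803, 112.0434583714547) (25.575895309448242, 28.335466384887695) [492.  55.  92.] [492.  55.  92.]
tray (372.63314282381754, 175.97251705837755) (143.0205841064453, 156.11972045898438) [515.2  10.6  14. ] [514.5  11.9  14. ]
knob [538.2 -44.4 134. ]
salt [493.2  55.6  94. ]
timertop [537.3  17.8  52. ]
coaster [ 519.6 -153.3    5. ]
coaster [ 476.1 -192.4    5. ]
coaster [ 563.2 -192.3    5. ]
millhead [array([514.5, -44. , 120. ]), array([561.8, -43.9, 120. ]), array([538.3, -67.5, 120. ])]
```

Request:
arm_command([
  [0.1,0.15,0.2,0,0,-0.14,0],
  [0.2,0.3,0.5,0,0,-0.28,0],
  [0.32,0.44,0.8,0,0,-0.42,0],
  [0.32,0.44,1.0,0,0,-0.56,0],
  [0.32,0.44,1.2,0,0,-0.7,0],
  [0.32,0.44,1.4,0,0,-0.84,0],
  [0.32,0.44,1.4,0,0,-0.96,0],
  [0.32,0.44,1.4,0,0,-0.96,0],
  [0.32,0.44,1.4,0,0,-0.96,0],
  [0.32,0.44,1.4,0,0,-0.96,0],
])

```text
t: 2.0
position: [537.4, -43.9, 180.1]
eef_rot: [[-0.818, 0.576, 0.0], [0.576, 0.818, -0.0], [-0.0, 0.0, -1.0]]
contact_force: [-0.8, 0.5, 0.7]
grip_width: 1.004
finger_force: 0.0
```

```bash
python3 - <<'E'
from h import *
np.set_printoptions(precision=2,suppress=True)
im=snap('wrist','w2.png');np.save('w2.npy',im,allow_pickle=True)
o=r.get_obs();print(o['position'],o['eef_rot'])
for p in[(538,-44,136),(538,-44,112),(492,55,96),(480,-7,112)]:print(p,proj(im,p))
E
```

```text
[537.27 -43.94 180.06] [[-0.82  0.58  0.  ]
 [ 0.58  0.82 -0.  ]
 [-0.    0.   -1.  ]]
(538, -44, 136) (np.float64(250.31801540086778), np.float64(218.33019015375555))
(538, -44, 112) (np.float64(250.28072605512673), np.float64(208.27441014612023))
(492, 55, 96) (np.float64(318.3011902686177), np.float64(89.83081137024067))
(480, -7, 112) (np.float64(246.27221842899064), np.float64(123.68087970513632))
```

View pics/w2.png

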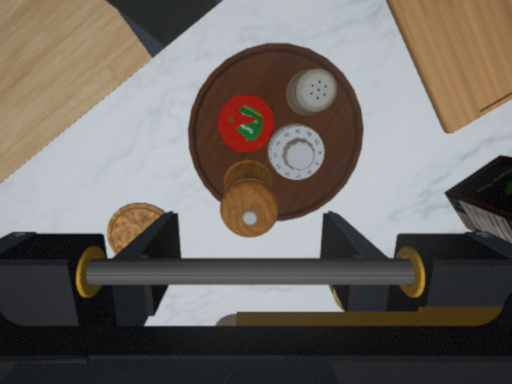

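Knob at (250,217), jar cap (246,124), salt dots (318,90): all match the predicted pixels, so down it goes.

Request:
arm_command([
  [0,0,0.5,0,0,0,0],
  [0,0,0.9,0,0,0,0],
  [0,0,1.3,0,0,0,0],
  [0,0,1.5,0,0,0,0],
  [0,0,1.5,0,0,0,0.25],
  [0,0,1.5,0,0,0,0.6],
  [0,0,1.5,0,0,0,0.6],
  [0,0,1.5,0,0,0,0.6],
  [0,0,1.5,0,0,0,0.6],
  [0,0,1.5,0,0,0,0.6],
])

```text
t: 3.05
position: [537.2, -44.1, 105.3]
eef_rot: [[-0.819, 0.573, 0.0], [0.573, 0.819, -0.0], [-0.0, 0.0, -1.0]]
contact_force: [-1.3, -2.7, 5.3]
grip_width: 0.515
finger_force: 30.0
```

Request:
arm_command([
  [0,0,-0.4,0,0,0,0.6],
  [0,0,-0.9,0,0,0,0.6],
  [0,0,-1.6,0,0,0,0.6],
  [0,0,-2.2,0,0,0,0.6],
  [0.24,0.5,-2.4,0,0,0,0.6],
  [0.55,1.15,-2.4,0,0,0,0.6],
  [0.9,1.85,-2.4,0,0,0,0.6],
  [1.26,2.6,-2.4,0,0,0,0.6],
  [1.6,3.3,-2.4,0,0,0,0.6],
  [1.95,4.0,-2.4,0,0,0,0.6],
])

```text
t: 4.05
position: [571.7, 177.4, 224.9]
eef_rot: [[-0.819, 0.573, -0.0], [0.573, 0.819, -0.0], [0.0, -0.0, -1.0]]
contact_force: [0.7, -0.4, -1.7]
grip_width: 0.52
finger_force: 29.9
```

Request:
arm_command([
  [0.24,0.5,0,0,0,0,0.6],
  [0.4,0.82,0.2,0,0,0,0.6],
  [0.44,0.92,0.5,0,0,0,0.6],
  [0.44,0.92,1.0,0,0,0,0.6],
  [0.44,0.92,1.5,0,0,0,0.6],
  [0.44,0.92,1.7,0,0,0,0.6],
  [0.44,0.92,1.7,0,0,0,0.6],
  [0.44,0.92,1.7,0,0,0,0.6],
])

```text
t: 4.85
position: [580.5, 225.6, 140.3]
eef_rot: [[-0.819, 0.574, 0.0], [0.574, 0.819, 0.0], [-0.0, 0.0, -1.0]]
contact_force: [0.1, 0.6, -1.4]
grip_width: 0.515
finger_force: 29.9
```

```bash
python3 - <<'E'
from h import *
a=snap('side')['color'][150:384,150:420,::-1];b=snap('wrist')['color'][:,:,::-1]
a=cv2.resize(a,(443,384));cv2.imwrite('pics/m1.png',cv2.resize(np.hstack([a,b]),None,fx=.8,fy=.8))
print(r.get_obs()['position'])
E
```

```text
[580.87564314 225.99197484 141.03950064]
```

View pics/m1.png

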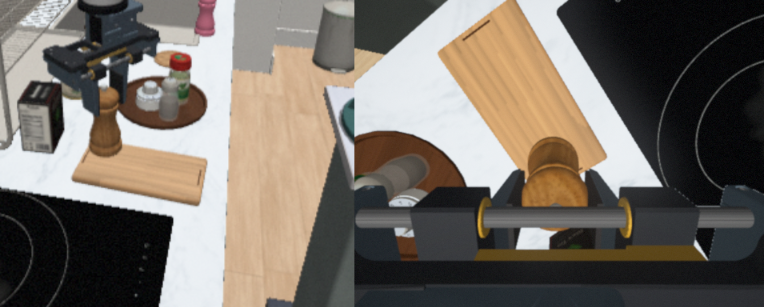

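Left: mill upright in the gripper, over the far end of the board. Right: board corners near (438,48), (518,0), (607,158), (520,165).

```bash
python3 - <<'E'
from h import *
im=snap('wrist')
for x,y in[(438,48),(520,0),(607,158),(518,163)]:print(onz(im,(x-354.4)/.8,y/.8,15).round(1))
E
```

```text
[404.1 187.7  15. ]
[419.7 293.5  15. ]
[626.9 277.4  15. ]
[566.  178.7  15. ]
```

Request:
arm_command([
  [0,0,0.2,0,0,0,0.6],
  [0,0,0.4,0,0,0,0.6],
  [0,0,0.5,0,0,0,0.6],
  [0,0,0.52,0,0,0,0.6],
  [0,0,0.52,0,0,0,0.6],
  [0,0,0.52,0,0,0,0.6],
])

```text
t: 5.6
position: [580.2, 225.9, 114.1]
eef_rot: [[-0.819, 0.573, -0.001], [0.573, 0.819, -0.0], [0.0, -0.001, -1.0]]
contact_force: [-3.7, -1.4, 8.9]
grip_width: 0.521
finger_force: 30.2
```

Request:
arm_command([
  [0,0,0,0,0,0,0.3],
  [0,0,0,0,0,0,0],
  [0,0,0,0,0,0,0],
  [0,0,0,0,0,0,0],
  [0,0,-0.4,0,0,0,0],
  [0,0,-1.0,0,0,0,0],
  [0,0,-1.7,0,0,0,0],
  [0,0,-2.0,0,0,0,0],
])

```text
t: 6.4
position: [581.3, 226.5, 216.9]
eef_rot: [[-0.819, 0.573, 0.003], [0.573, 0.819, 0.001], [-0.002, 0.003, -1.0]]
contact_force: [0.7, 0.9, 0.6]
grip_width: 1.0
finger_force: 0.0
```

Request:
arm_command([
  [-0.1,-0.5,0,0,0,0.1,0],
  [-0.24,-1.2,0,0,0,0.24,0],
  [-0.38,-1.9,0,0,0,0.38,0],
  [-0.52,-2.6,0,0,0,0.52,0],
  [-0.68,-3.3,0,0,0,0.66,0],
  [-0.82,-4.0,0,0,0,0.8,0],
  [-0.96,-4.7,0,0,0,0.94,0],
  [-1.02,-4.96,0,0,0,0.96,0],
  [-1.02,-4.96,0.3,0,0,0.96,0],
  [-1.02,-4.96,0.6,0,0,0.96,0],
])

```text
t: 7.4
position: [480.1, -6.6, 183.7]
eef_rot: [[-0.001, 1.0, 0.001], [1.0, 0.001, 0.0], [0.0, 0.001, -1.0]]
contact_force: [0.9, 0.3, -0.1]
grip_width: 0.999
finger_force: 0.0
```

Request:
arm_command([
  [0,0,0,0,0,0,0],
  [0,0,0,0,0,0,0],
  [0,0,0,0,0,0,0],
])

```text
t: 7.7
position: [480.2, -6.1, 184.5]
eef_rot: [[-0.001, 1.0, 0.001], [1.0, 0.001, -0.0], [-0.0, 0.001, -1.0]]
contact_force: [0.1, -0.2, 0.4]
grip_width: 1.001
finger_force: 0.0
```

```bash
python3 - <<'E'
from h import *
np.set_printoptions(precision=2,suppress=True)
im=snap('wrist');np.save('w3.npy',im,allow_pickle=True);s=snap('side')['color'][150:384,150:420,::-1]
cv2.imwrite('pics/w3.png',cv2.resize(np.hstack([cv2.resize(s,(443,384)),im['color'][:,:,::-1]]),None,fx=.8,fy=.8))
o=r.get_obs();print(o['position'],o['eef_rot'])
c=im['color'];hsv=cv2.cvtColor(c,cv2.COLOR_RGB2HSV).astype(int);m=((hsv[...,0]<6)|(hsv[...,0]>174))&(hsv[...,1]>180)&(hsv[...,2]>110)
cs,_=cv2.findContours(m.astype(np.uint8),0,1);e=cv2.fitEllipse(cv2.convexHull(max(cs,key=cv2.contourArea)));print(e,onz(im,*e[0],110))
print(proj(im,(492,55,96)))
E
```

```text
[480.17  -6.18 184.52] [[-0.  1.  0.]
 [ 1.  0. -0.]
 [-0.  0. -1.]]
((248.58804321289062, 206.6663360595703), (48.6204833984375, 50.83802032470703), 96.44603729248047) [479.65  -7.01 110.  ]
(np.float64(263.2331487778398), np.float64(131.9374206386586))
```

View pics/w3.png

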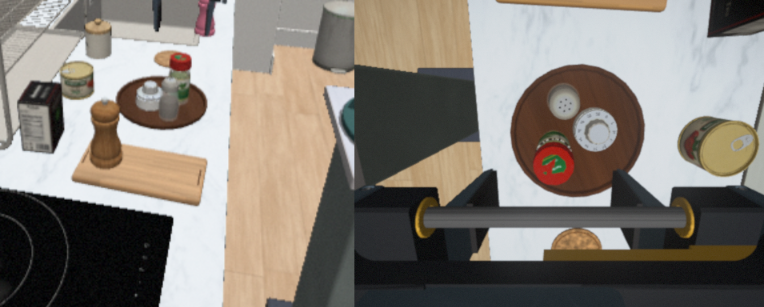

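Side: mill stands upright on the board's far end. Wrist: jar cap at (555,164) between the fingers, salt (563,103), timer (597,131); nothing else has moved.

Request:
arm_command([
  [0,0,0.5,0,0,0,0],
  [0,0,1.0,0,0,0,0],
  [0,0,1.5,0,0,0,0],
  [0,0,1.82,0,0,0,0],
  [0,0,1.82,0,0,0,0.25],
  [0,0,1.82,0,0,0,0.65],
  [0,0,1.82,0,0,0,0.65],
  [0,0,1.82,0,0,0,0.65],
  [0,0,1.82,0,0,0,0.65],
  [0,0,1.82,0,0,0,0.65],
])

```text
t: 8.8
position: [480.0, -6.4, 93.3]
eef_rot: [[-0.0, 1.0, 0.001], [1.0, 0.0, -0.0], [-0.0, 0.001, -1.0]]
contact_force: [-0.2, -0.7, 0.4]
grip_width: 0.505
finger_force: 0.1
```

Request:
arm_command([
  [0,0,-0.4,0,0,0,0.65],
  [0,0,-1.0,0,0,0,0.65],
  [0,0,-1.7,0,0,0,0.65],
  [0,0,-2.3,0,0,0,0.65],
  [0.3,0.05,-2.4,0,0,-0.14,0.65],
  [1.0,0.14,-2.4,0,0,-0.28,0.65],
  [1.7,0.24,-2.4,0,0,-0.42,0.65],
  [2.4,0.34,-2.4,0,0,-0.56,0.65],
  [3.1,0.44,-2.4,0,0,-0.7,0.65],
  [3.8,0.54,-2.4,0,0,-0.84,0.65],
])

```text
t: 9.8
position: [506.6, 185.1, 213.0]
eef_rot: [[-0.749, 0.663, 0.0], [0.663, 0.749, -0.0], [-0.0, 0.0, -1.0]]
contact_force: [1.0, -0.8, -1.0]
grip_width: 0.48
finger_force: 30.0
```

Request:
arm_command([
  [0.3,0.5,0,0,0,-0.14,0.65],
  [0.47,0.73,0,0,0,-0.28,0.65],
  [0.47,0.73,0.3,0,0,-0.42,0.65],
  [0.47,0.73,0.6,0,0,-0.56,0.65],
  [0.47,0.73,1.0,0,0,-0.66,0.65],
  [0.47,0.73,1.4,0,0,-0.66,0.65],
  [0.47,0.73,1.7,0,0,-0.66,0.65],
  [0.47,0.73,1.7,0,0,-0.66,0.65],
  [0.47,0.73,1.7,0,0,-0.66,0.65],
])

```text
t: 10.7
position: [513.7, 226.6, 128.2]
eef_rot: [[-0.997, 0.071, -0.0], [0.071, 0.997, -0.0], [0.0, -0.0, -1.0]]
contact_force: [0.2, -0.3, -1.2]
grip_width: 0.481
finger_force: 30.0
```

```bash
python3 - <<'E'
from h import *
np.set_printoptions(precision=2,suppress=True)
im=snap('wrist');S=snap('side');s=S['color'][150:384,150:420,::-1]
cv2.imwrite('pics/w4.png',cv2.resize(np.hstack([cv2.resize(s,(443,384)),im['color'][:,:,::-1]]),None,fx=.8,fy=.8))
o=r.get_obs();print(o['position'],o['eef_rot'])
E
```

```text
[514.18 226.72 128.9 ] [[-1.    0.07  0.  ]
 [ 0.07  1.    0.  ]
 [-0.    0.   -1.  ]]
```

View pics/w4.png

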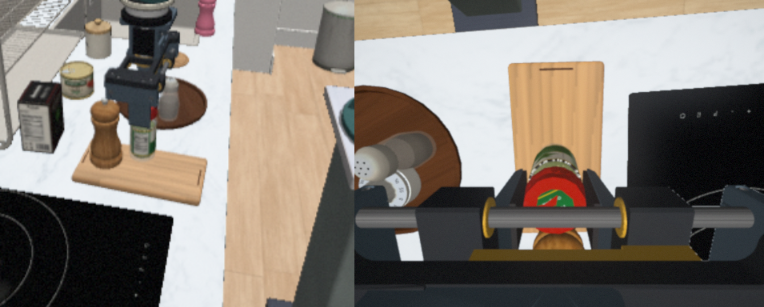

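Jar held upright over the board's middle (cap at (555,190) in the wrist half), clear of the mill; board is centred between the fingers.

Request:
arm_command([
  [0,0,0.2,0,0,0,0.65],
  [0,0,0.35,0,0,0,0.65],
  [0,0,0.45,0,0,0,0.65],
  [0,0,0.5,0,0,0,0.65],
  [0,0,0.52,0,0,0,0.65],
  [0,0,0.52,0,0,0,0.65],
  [0,0,0.52,0,0,0,0.65],
])

```text
t: 11.5
position: [515.1, 227.0, 103.7]
eef_rot: [[-0.998, 0.071, 0.002], [0.071, 0.998, 0.001], [-0.002, 0.001, -1.0]]
contact_force: [-6.2, -3.3, 28.2]
grip_width: 0.483
finger_force: 30.0
```

Request:
arm_command([
  [0,0,-0.03,0,0,0,0.65],
  [0,0,-0.03,0,0,0,0.65],
  [0,0,-0.03,0,0,0,0.65],
])

```text
t: 11.8
position: [514.0, 226.6, 103.7]
eef_rot: [[-0.997, 0.071, 0.001], [0.071, 0.997, 0.0], [-0.001, 0.0, -1.0]]
contact_force: [-2.0, -0.8, 9.7]
grip_width: 0.483
finger_force: 30.0
```

Request:
arm_command([
  [0,0,0,0,0,0,0.4],
  [0,0,0,0,0,0,0],
  [0,0,0,0,0,0,0],
  [0,0,0,0,0,0,0],
  [0,0,-0.5,0,0,0,0],
  [0,0,-1.1,0,0,0,0],
  [0,0,-1.6,0,0,0,0],
  [0,0,-1.6,0,0,0,0],
])

```text
t: 12.6
position: [515.2, 227.2, 186.6]
eef_rot: [[-0.997, 0.071, 0.005], [0.071, 0.997, 0.002], [-0.004, 0.002, -1.0]]
contact_force: [0.4, -0.1, -0.7]
grip_width: 1.001
finger_force: 0.0
```

Request:
arm_command([
  [0,-0.6,0,0,0,0.12,0],
  [0.06,-1.3,0,0,0,0.24,0],
  [0.1,-2.0,0,0,0,0.36,0],
  [0.15,-2.7,0,0,0,0.48,0],
  [0.19,-3.3,0,0,0,0.6,0],
  [0.19,-3.46,0,0,0,0.6,0],
  [0.19,-3.46,0.4,0,0,0.6,0],
  [0.19,-3.46,0.4,0,0,0.6,0],
  [0.19,-3.46,0.4,0,0,0.6,0],
])

```text
t: 13.5
position: [491.6, 55.0, 163.1]
eef_rot: [[-0.784, 0.62, -0.001], [0.62, 0.784, -0.0], [0.001, -0.001, -1.0]]
contact_force: [0.0, 0.5, 0.0]
grip_width: 1.001
finger_force: 0.0
```

```bash
python3 - <<'E'
from h import *
np.set_printoptions(precision=2,suppress=True)
im=snap('wrist');S=snap('side');s=S['color'][150:384,150:420,::-1];np.save('w5.npy',im,allow_pickle=True)
cv2.imwrite('pics/w5.png',cv2.resize(np.hstack([cv2.resize(s,(443,384)),im['color'][:,:,::-1]]),None,fx=.8,fy=.8))
o=r.get_obs();print(o['position'],o['eef_rot'])
for z in(96,80,6):print(proj(im,(492.5,55.3,z)))
E
```

```text
[492.18  55.1  163.8 ] [[-0.78  0.62  0.  ]
 [ 0.62  0.78  0.  ]
 [-0.    0.   -1.  ]]
(np.float64(250.86037799055018), np.float64(208.6610961588259))
(np.float64(250.82261713739518), np.float64(202.9499956380441))
(np.float64(250.69454530286077), np.float64(183.5799057222949))
```

View pics/w5.png

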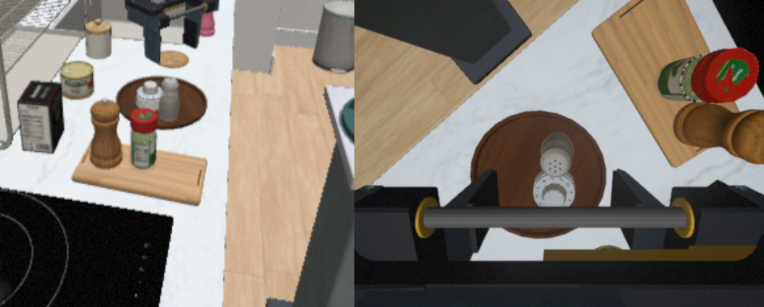

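Mill and jar stand upright on the board. In the wrist half the salt cap's dots are at about (556,162), some 6 px above the predicted spot, so I refine it.

```bash
python3 - <<'E'
from h import *
im=np.load('w5.npy',allow_pickle=True).item();c=im['color'];h=cv2.cvtColor(c,cv2.COLOR_RGB2HSV)
print(onz(im,(556-354.4)/.8,162/.8,95))
cv2.imwrite('pics/w5c.png',cv2.resize(c[150:270,200:310,::-1],None,fx=5,fy=5,interpolation=cv2.INTER_CUBIC))
E
```

```text
[489.11577432  59.18077511  95.        ]
```

View pics/w5c.png

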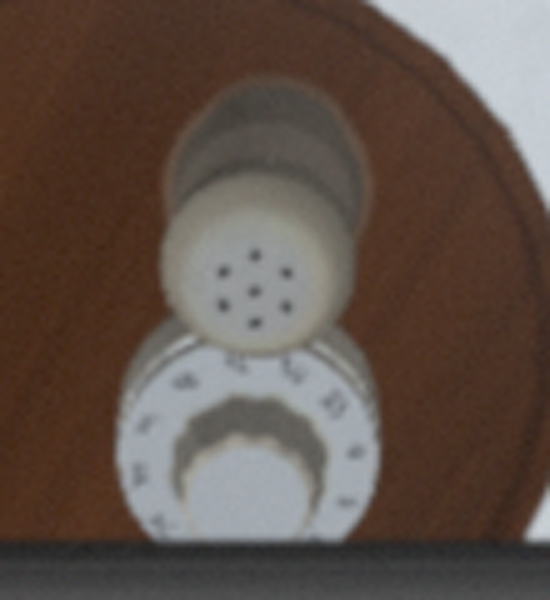

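The dots' centre is really at wrist pixel (251,208), matching the prediction (250.9,208.7): salt is at (492.5, 55.3), and the gripper is over it.

Request:
arm_command([
  [0,0,0.5,0,0,0,0],
  [0,0,1.0,0,0,0,0],
  [0,0,1.5,0,0,0,0],
  [0,0,1.9,0,0,0,0],
  [0,0,2.15,0,0,0,0],
  [0,0,2.15,0,0,0,0],
  [0,0,2.15,0,0,0,0.3],
  [0,0,2.15,0,0,0,0.65],
  [0,0,2.15,0,0,0,0.65],
  [0,0,2.15,0,0,0,0.65],
])

```text
t: 14.6
position: [492.3, 54.6, 56.6]
eef_rot: [[-0.783, 0.622, 0.001], [0.622, 0.783, 0.0], [-0.001, 0.001, -1.0]]
contact_force: [0.2, 1.1, 0.0]
grip_width: 0.678
finger_force: 0.0
```

Request:
arm_command([
  [0,0,0,0,0,0,0.65],
  [0,0,0,0,0,0,0.65],
  [0,0,0,0,0,0,0.65],
])

```text
t: 14.9
position: [492.3, 54.7, 56.2]
eef_rot: [[-0.783, 0.622, 0.001], [0.622, 0.783, 0.0], [-0.001, 0.001, -1.0]]
contact_force: [1.6, 2.3, 1.3]
grip_width: 0.419
finger_force: 26.2
```

Request:
arm_command([
  [0,0,-0.2,0,0,0,0.65],
  [0,0,-0.6,0,0,0,0.65],
  [0,0,-1.2,0,0,0,0.65],
  [0.3,0.2,-1.6,0,0,-0.1,0.65],
  [0.8,0.6,-1.6,0,0,-0.2,0.65],
  [1.3,1.0,-1.6,0,0,-0.3,0.65],
  [1.8,1.35,-1.6,0,0,-0.4,0.65],
  [2.3,1.7,-1.6,0,0,-0.5,0.65],
  [2.7,2.05,-1.6,0,0,-0.6,0.65],
  [2.88,2.17,-1.6,0,0,-0.6,0.65],
])

```text
t: 15.9
position: [446.2, 230.7, 136.5]
eef_rot: [[-0.998, 0.067, 0.0], [0.067, 0.998, 0.0], [-0.0, 0.0, -1.0]]
contact_force: [1.0, -1.0, -1.3]
grip_width: 0.414
finger_force: 29.5
```

Request:
arm_command([
  [0,0,0.3,0,0,0,0.65],
  [0,0,0.8,0,0,0,0.65],
  [0,0,1.15,0,0,0,0.65],
  [0,0,1.3,0,0,0,0.65],
  [0,0,1.36,0,0,0,0.65],
  [0,0,1.39,0,0,0,0.65],
  [0,0,1.39,0,0,0,0.65],
  [0,0,1.39,0,0,0,0.65],
])

```text
t: 16.7
position: [446.9, 229.2, 67.1]
eef_rot: [[-0.997, 0.071, 0.001], [0.071, 0.997, 0.0], [-0.001, 0.0, -1.0]]
contact_force: [-0.8, 0.5, -0.8]
grip_width: 0.416
finger_force: 29.5
```

Request:
arm_command([
  [0,0,0.02,0,0,0,0.65],
  [0,0,0.04,0,0,0,0.65],
  [0,0,0.04,0,0,0,0.65],
  [0,0,0.04,0,0,0,0.65],
])

```text
t: 17.1
position: [447.0, 229.3, 65.0]
eef_rot: [[-0.997, 0.071, 0.001], [0.071, 0.997, 0.0], [-0.001, 0.0, -1.0]]
contact_force: [-2.0, -0.9, 8.9]
grip_width: 0.417
finger_force: 30.1
```

```bash
python3 - <<'E'
from h import *
s=snap('side');w=snap('wrist')
cv2.imwrite('pics/w6.png',cv2.resize(np.hstack([cv2.resize(s['color'][150:384,150:420,::-1],(443,384)),w['color'][:,:,::-1]]),None,fx=.8,fy=.8))
E
```

```text
(no output)
```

View pics/w6.png

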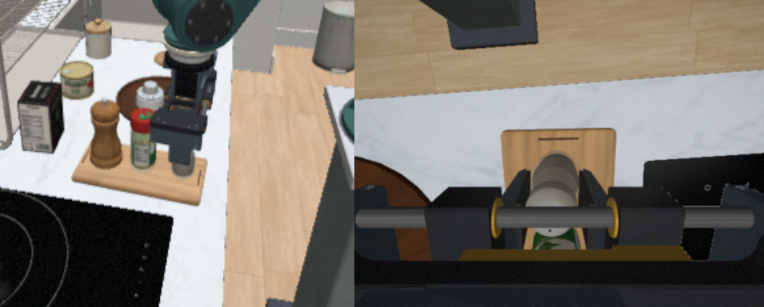

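Salt stands on the near end of the board (wrist half (555,190)), jar and mill beside it undisturbed. Release and go to the timer.

Request:
arm_command([
  [0,0,0,0,0,0,0.4],
  [0,0,0,0,0,0,0],
  [0,0,0,0,0,0,0],
  [0,0,0,0,0,0,0],
  [0,0,-0.5,0,0,0,0],
  [0,0,-1.1,0,0,0,0],
  [0,0,-1.8,0,0,0,0],
  [0,0,-2.1,0,0,0,0],
  [0,0,-2.1,0,0,0,0],
])

```text
t: 18.1
position: [447.7, 229.6, 171.6]
eef_rot: [[-0.997, 0.071, 0.004], [0.071, 0.997, 0.002], [-0.003, 0.002, -1.0]]
contact_force: [0.4, 1.1, 0.1]
grip_width: 1.001
finger_force: 0.0
```

Request:
arm_command([
  [-0.3,-0.6,0,0,0,0,0],
  [-0.65,-1.3,0,0,0,0,0],
  [-1.0,-2.0,0,0,0,0,0],
  [-1.4,-2.7,0,0,0,0,0],
  [-1.75,-3.4,0,0,0,0,0],
  [-2.1,-4.09,0,0,0,0,0],
  [-2.1,-4.09,0,0,0,0,0],
  [-2.1,-4.09,0,0,0,0,0],
  [-2.1,-4.09,0,0,0,0,0],
])

```text
t: 19.0
position: [536.1, 18.3, 168.6]
eef_rot: [[-0.998, 0.07, -0.001], [0.07, 0.998, 0.0], [0.001, 0.0, -1.0]]
contact_force: [0.0, 0.7, -0.1]
grip_width: 0.998
finger_force: 0.0
```

```bash
python3 - <<'E'
from h import *
np.set_printoptions(precision=2,suppress=True)
s=snap('side');w=snap('wrist');np.save('w7.npy',w,allow_pickle=True)
cv2.imwrite('pics/w7.png',cv2.resize(np.hstack([cv2.resize(s['color'][150:384,150:420,::-1],(443,384)),w['color'][:,:,::-1]]),None,fx=.8,fy=.8))
o=r.get_obs();print(o['position'],o['eef_rot'])
for z in(55,28,6):print(proj(w,(537.4,17.8,z)))
h=cv2.cvtColor(w['color'],cv2.COLOR_RGB2HSV).astype(int);m=((h[...,1]<60)&(h[...,2]>110)).astype(np.uint8)
n,l,st,ce=cv2.connectedComponentsWithStats(m)
for i in range(1,n):
    if st[i,4]>600: print(st[i],ce[i],onz(w,*ce[i],35))
E
```

```text
[536.27  18.62 169.07] [[-1.    0.07 -0.  ]
 [ 0.07  1.    0.  ]
 [ 0.    0.   -1.  ]]
(np.float64(249.63891855697852), np.float64(194.5266628942575))
(np.float64(249.66609220722427), np.float64(187.80802276955308))
(np.float64(249.68507551252583), np.float64(183.11443189952564))
[    0     0   512   259 63070] [219.87 108.36] [453.33  -5.64  35.  ]
[494  97  18  42 602] [503.82 118.83] [482.76 274.19  35.  ]
[ 222  159   55   56 2334] [248.86 187.15] [534.85  17.13  35.  ]
[ 144  284   85   42 2657] [188.77 305.19] [674.56 -64.55  35.  ]
[ 257  284   88   28 1994] [302.5  297.47] [673.38  70.91  35.  ]
```

View pics/w7.png

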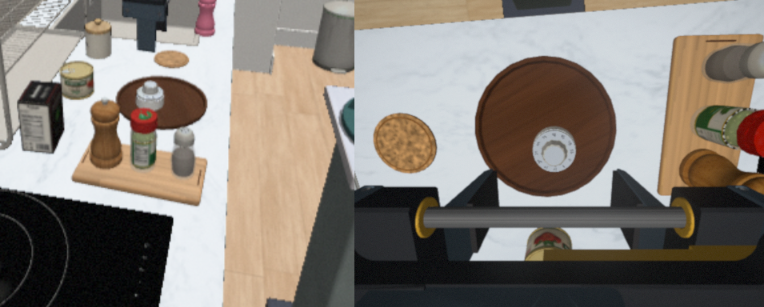

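All three stand on the board. Wrist half: timer (554,149), coaster (405,142), tray (545,125), timer centre as predicted.

Request:
arm_command([
  [-0.02,-0.01,0.5,0,0,0,0],
  [-0.02,-0.01,1.1,0,0,0,0],
  [-0.02,-0.01,1.7,0,0,0,0],
  [-0.02,-0.01,2.2,0,0,0,0],
  [-0.02,-0.01,2.6,0,0,0,0],
  [-0.02,-0.01,2.85,0,0,0,0],
  [-0.02,-0.01,2.95,0,0,0,0],
  [-0.02,-0.01,2.97,0,0,0,0.15],
  [-0.02,-0.01,2.97,0,0,0,0.5],
  [-0.02,-0.01,2.97,0,0,0,0.5],
])

```text
t: 20.1
position: [538.3, 17.2, 21.8]
eef_rot: [[-0.998, 0.071, 0.001], [0.071, 0.998, -0.0], [-0.001, 0.0, -1.0]]
contact_force: [1.5, -0.0, -0.8]
grip_width: 0.768
finger_force: 0.0
```

Request:
arm_command([
  [0,0,0,0,0,0,0.5],
  [0,0,0,0,0,0,0.5],
  [0,0,0,0,0,0,0.5],
])

```text
t: 20.4
position: [538.2, 17.2, 21.5]
eef_rot: [[-0.997, 0.071, 0.001], [0.071, 0.997, 0.0], [-0.001, 0.0, -1.0]]
contact_force: [-2.0, 0.3, 7.9]
grip_width: 0.643
finger_force: 30.2
```

```bash
python3 - <<'E'
from h import *
np.set_printoptions(precision=2,suppress=True)
w=np.load('w7.npy',allow_pickle=True).item()
h=cv2.cvtColor(w['color'],cv2.COLOR_RGB2HSV).astype(int);m=((h[...,1]>70)&(h[...,2]>60)).astype(np.uint8)
m[:,:15]=0;m[:,112:]=0;m[:120]=0;m[230:]=0
cs,_=cv2.findContours(m,0,1);c=cv2.convexHull(max(cs,key=cv2.contourArea));e=cv2.fitEllipse(c)
print(e,onz(w,*e[0],5),onz(w,e[0][0]-e[1][0]/2,e[0][1],5))
E
```

```text
((62.66335678100586, 178.5642852783203), (69.51947784423828, 82.36677551269531), 126.94573974609375) [ 517.25 -197.24    5.  ] [ 514.46 -237.26    5.  ]
```

Request:
arm_command([
  [0,0,-0.3,0,0,0,0.5],
  [0,0,-0.9,0,0,0,0.5],
  [0,-0.3,-1.4,0,0,0,0.5],
  [0,-0.9,-1.4,0,0,0,0.5],
  [0,-1.6,-1.4,0,0,0,0.5],
  [0,-2.3,-1.4,0,0,0,0.5],
  [0.02,-3.0,-1.4,0,0,0,0.5],
  [0.04,-3.7,-1.4,0,0,0,0.5],
  [0.06,-4.2,-1.4,0,0,0,0.5],
  [0.07,-4.32,-1.4,0,0,0,0.5],
])

```text
t: 21.4
position: [518.9, -200.3, 91.9]
eef_rot: [[-0.997, 0.073, 0.001], [0.073, 0.997, -0.001], [-0.001, -0.0, -1.0]]
contact_force: [0.5, -0.0, -0.5]
grip_width: 0.642
finger_force: 29.9
```

Request:
arm_command([
  [0,0,0.3,0,0,0,0.5],
  [0,0,0.6,0,0,0,0.5],
  [0,0,0.6,0,0,0,0.5],
  [0,0,0.6,0,0,0,0.5],
  [0,0,0.6,0,0,0,0.5],
])

```text
t: 21.9
position: [519.2, -197.6, 61.0]
eef_rot: [[-0.998, 0.07, -0.0], [0.07, 0.998, 0.0], [0.0, 0.0, -1.0]]
contact_force: [-0.8, 0.0, -0.2]
grip_width: 0.639
finger_force: 29.9
```

```bash
python3 - <<'E'
from h import *
np.set_printoptions(precision=2,suppress=True)
w=snap('wrist');s=snap('scene');np.save('w8.npy',w,allow_pickle=True)
c=s['color'][170:270,180:310,::-1]
cv2.imwrite('pics/w8.png',cv2.resize(np.hstack([cv2.resize(c,(499,384)),w['color'][:,:,::-1]]),None,fx=.79,fy=.79))
o=r.get_obs();print(o['position'],o['eef_rot'])
print(proj(w,(518.5,-198,5)),proj(w,(473.5,-198,5)),proj(w,(518.5,-198,30)))
E
```

```text
[ 519.32 -197.85   61.25] [[-1.    0.07  0.  ]
 [ 0.07  1.   -0.  ]
 [-0.   -0.   -1.  ]]
(np.float64(249.7412997416392), np.float64(211.70210909720296)) (np.float64(245.56641194718662), np.float64(155.217005300514)) (np.float64(249.7168527448662), np.float64(223.2414393250546))
```

View pics/w8.png

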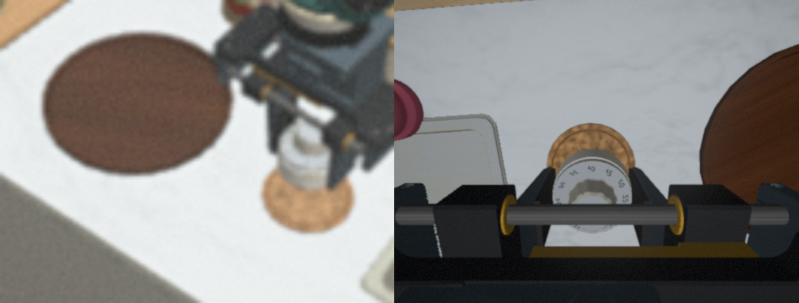

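Timer is held over the coaster; the coaster's near edge shows at wrist row 156 (predicted 155) and its centre column at 250, so it is in the middle.

Request:
arm_command([
  [0,0,0.3,0,0,0,0.5],
  [0,0,0.6,0,0,0,0.5],
  [0,0,0.72,0,0,0,0.5],
  [0,0,0.78,0,0,0,0.5],
  [0,0,0.81,0,0,0,0.5],
  [0,0,0.81,0,0,0,0.5],
  [0,0,0.81,0,0,0,0.5],
])

```text
t: 22.7
position: [518.3, -197.8, 20.5]
eef_rot: [[-0.997, 0.071, -0.002], [0.071, 0.997, 0.001], [0.002, 0.001, -1.0]]
contact_force: [-5.7, 2.6, 8.9]
grip_width: 0.64
finger_force: 30.2
```

Request:
arm_command([
  [0,0,0,0,0,0,0.25],
  [0,0,0,0,0,0,0],
  [0,0,0,0,0,0,0],
  [0,0,0,0,0,0,0],
  [0,0,-0.5,0,0,0,0],
  [0,0,-1.1,0,0,0,0],
  [0,0,-1.8,0,0,0,0],
  [0,0,-2.6,0,0,0,0],
  [0,0,-3.0,0,0,0,0],
])

```text
t: 23.6
position: [520.1, -198.5, 173.6]
eef_rot: [[-0.997, 0.071, 0.003], [0.071, 0.997, -0.001], [-0.003, -0.001, -1.0]]
contact_force: [0.0, -0.3, -0.4]
grip_width: 1.0
finger_force: 0.0
```

Request:
arm_command([
  [0.16,0.6,0,0,0,0,0],
  [0.34,1.4,0,0,0,0,0],
  [0.54,2.2,0,0,0,0,0],
  [0.73,3.0,0,0,0,0,0],
  [0.93,3.8,0,0,0,0,0],
  [1.12,4.6,0,0,0,0,0],
  [1.32,5.4,0,0,0,0,0],
  [1.51,6.2,0,0,0,0,0],
  [1.7,7.0,0,0,0,0,0],
  [1.9,7.8,0,0,0,0,0],
])

```text
t: 24.6
position: [451.4, 199.3, 170.6]
eef_rot: [[-0.997, 0.071, 0.0], [0.071, 0.997, 0.0], [-0.0, 0.0, -1.0]]
contact_force: [-0.1, -0.7, 0.2]
grip_width: 0.998
finger_force: 0.0
```

Request:
arm_command([
  [0.14,0.61,0,0,0,0,0],
  [0.14,0.61,0,0,0,0,0],
  [0.14,0.61,0,0,0,0,0],
  [0.14,0.61,0,0,0,0,0],
  [0.14,0.61,0,0,0,0,0],
])

```text
t: 25.1
position: [447.2, 227.7, 170.4]
eef_rot: [[-0.997, 0.072, -0.0], [0.072, 0.997, -0.0], [0.0, -0.0, -1.0]]
contact_force: [0.8, 0.4, -0.5]
grip_width: 1.001
finger_force: 0.0
```

```bash
python3 - <<'E'
from h import *
np.set_printoptions(precision=2,suppress=True)
d=snap('side');s=snap('scene')
c=s['color'][170:270,180:310,::-1]
cv2.imwrite('pics/w9.png',cv2.resize(np.hstack([cv2.resize(c,(499,384)),cv2.resize(d['color'][130:330,150:420,::-1],(518,384))]),None,fx=.78,fy=.78))
o=r.get_obs();print(o['position'],o['eef_rot'])
E
```

```text
[447.21 227.84 170.46] [[-1.    0.07  0.  ]
 [ 0.07  1.   -0.  ]
 [-0.   -0.   -1.  ]]
```

View pics/w9.png

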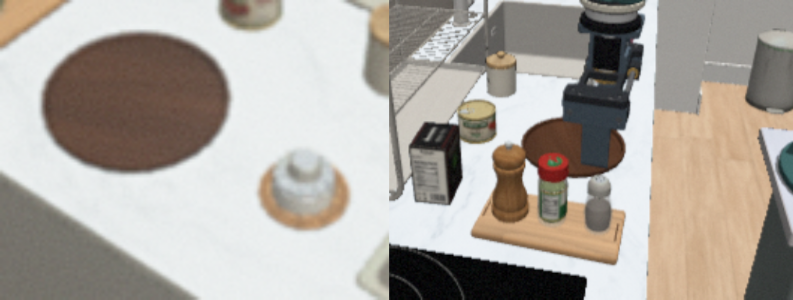

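Left: timer upright in the middle of the coaster, at (305,185). Right: mill, jar and salt upright on the board. Next, pick up the salt.

Request:
arm_command([
  [0,0.03,0.5,0,0,0,0],
  [0,0.03,1.0,0,0,0,0],
  [0,0.03,1.5,0,0,0,0],
  [0,0.03,1.9,0,0,0,0],
  [0,0.03,2.1,0,0,0,0],
  [0,0.03,2.1,0,0,0,0],
  [0,0.03,2.1,0,0,0,0.3],
  [0,0.03,2.1,0,0,0,0.65],
  [0,0.03,2.1,0,0,0,0.65],
  [0,0.03,2.1,0,0,0,0.65],
])

```text
t: 26.2
position: [447.4, 230.2, 66.0]
eef_rot: [[-0.997, 0.071, 0.001], [0.071, 0.998, 0.0], [-0.001, 0.0, -1.0]]
contact_force: [0.3, -0.3, 0.4]
grip_width: 0.681
finger_force: 0.0
```

Request:
arm_command([
  [0,0,0,0,0,0,0.65],
  [0,0,0,0,0,0,0.65],
  [0,0,0,0,0,0,0.65],
])

```text
t: 26.5
position: [447.1, 230.1, 65.5]
eef_rot: [[-0.998, 0.071, 0.0], [0.071, 0.998, 0.0], [-0.0, 0.0, -1.0]]
contact_force: [-0.1, -0.6, 0.1]
grip_width: 0.418
finger_force: 20.0
```

Request:
arm_command([
  [0,0,-0.2,0,0,0,0.65],
  [0,0,-0.6,0,0,0,0.65],
  [0,0,-1.2,0,0,0,0.65],
  [-0.15,-0.4,-1.6,0,0,0.1,0.65],
  [-0.35,-1.0,-1.6,0,0,0.2,0.65],
  [-0.55,-1.6,-1.6,0,0,0.3,0.65],
  [-0.75,-2.2,-1.6,0,0,0.4,0.65],
  [-0.95,-2.8,-1.6,0,0,0.5,0.65],
  [-1.1,-3.3,-1.6,0,0,0.6,0.65],
  [-1.15,-3.43,-1.6,0,0,0.6,0.65],
])

```text
t: 27.5
position: [492.8, 53.1, 146.1]
eef_rot: [[-0.781, 0.625, 0.001], [0.625, 0.781, -0.0], [-0.0, 0.0, -1.0]]
contact_force: [-0.1, 0.1, -0.3]
grip_width: 0.411
finger_force: 29.6
```

Request:
arm_command([
  [0,0,0.4,0,0,0,0.65],
  [0,0,1.0,0,0,0,0.65],
  [0,0,1.5,0,0,0,0.65],
  [0,0,1.65,0,0,0,0.65],
  [0,0,1.7,0,0,0,0.65],
  [0,0,1.7,0,0,0,0.65],
  [0,0,1.7,0,0,0,0.65],
])

```text
t: 28.2
position: [493.1, 55.1, 61.5]
eef_rot: [[-0.784, 0.621, 0.002], [0.621, 0.784, 0.0], [-0.001, 0.001, -1.0]]
contact_force: [-0.1, -0.3, -0.7]
grip_width: 0.412
finger_force: 29.6
```

Request:
arm_command([
  [0.01,-0.01,0.04,0,0,0,0.65],
  [0.01,-0.01,0.08,0,0,0,0.65],
  [0.01,-0.01,0.1,0,0,0,0.65],
  [0.01,-0.01,0.11,0,0,0,0.65],
  [0.01,-0.01,0.11,0,0,0,0.65],
])

```text
t: 28.7
position: [492.3, 54.8, 56.2]
eef_rot: [[-0.783, 0.621, 0.0], [0.621, 0.783, -0.0], [-0.0, 0.0, -1.0]]
contact_force: [-6.6, -0.6, 26.6]
grip_width: 0.417
finger_force: 31.4
```

Request:
arm_command([
  [0,0,-0.02,0,0,0,0.65],
  [0,0,-0.02,0,0,0,0.65],
  [0,0,-0.02,0,0,0,0.4],
  [0,0,-0.02,0,0,0,0],
  [0,0,-0.02,0,0,0,0],
  [0,0,-0.02,0,0,0,0],
  [0,0,-0.5,0,0,0,0],
  [0,0,-1.1,0,0,0,0],
  [0,0,-1.8,0,0,0,0],
  [0,0,-2.4,0,0,0,0],
])

```text
t: 29.7
position: [491.6, 54.8, 176.4]
eef_rot: [[-0.783, 0.622, 0.0], [0.622, 0.783, -0.0], [-0.0, 0.0, -1.0]]
contact_force: [-0.6, -0.2, 0.2]
grip_width: 0.998
finger_force: 0.0
```

Request:
arm_command([
  [0.2,0.3,0,0,0,-0.1,0],
  [0.5,0.8,0,0,0,-0.2,0],
  [0.8,1.3,0,0,0,-0.3,0],
  [1.1,1.8,0,0,0,-0.4,0],
  [1.4,2.3,0,0,0,-0.5,0],
  [1.7,2.8,0,0,0,-0.6,0],
  [1.79,2.97,0,0,0,-0.6,0],
  [1.79,2.97,0,0,0,-0.6,0],
  [1.79,2.97,0,0,0,-0.6,0],
  [1.79,2.97,0,0,0,-0.6,0],
])

```text
t: 30.7
position: [513.6, 225.8, 174.8]
eef_rot: [[-0.997, 0.073, -0.0], [0.073, 0.997, -0.0], [0.0, -0.0, -1.0]]
contact_force: [-0.3, 0.2, 0.2]
grip_width: 1.001
finger_force: 0.0
```

```bash
python3 - <<'E'
from h import *
np.set_printoptions(precision=2,suppress=True)
w=snap('wrist');o=r.get_obs();print(o['position'],o['eef_rot'])
h=cv2.cvtColor(w['color'],cv2.COLOR_RGB2HSV).astype(int);m=((h[...,0]<6)|(h[...,0]>174))&(h[...,1]>180)&(h[...,2]>110)
cs,_=cv2.findContours(m.astype(np.uint8),0,1);e=cv2.fitEllipse(cv2.convexHull(max(cs,key=cv2.contourArea)));print(e,onz(w,*e[0],119))
d=snap('side');cv2.imwrite('pics/x1.png',d['color'][:,:,::-1])
a=np.load('side0.npy',allow_pickle=True).item()
# salt cap in side view: compare patches before/after by template match
p=proj(a,(492.4,55,50));u,v=map(int,p);print('salt px',p)
t=a['color'][v-22:v+22,u-8:u+9];R=cv2.matchTemplate(d['color'][v-40:v+40,u-26:u+27],t,cv2.TM_CCOEFF_NORMED);print(cv2.minMaxLoc(R),'expect',(18,18))
E
```

```text
[513.69 225.83 174.89] [[-1.    0.07 -0.  ]
 [ 0.07  1.   -0.  ]
 [ 0.   -0.   -1.  ]]
((250.29904174804688, 210.9722137451172), (53.5988883972168, 57.262245178222656), 169.80343627929688) [512.3  225.79 119.  ]
salt px (np.float64(277.67012138730104), np.float64(224.4442392356059))
(-0.5346999168395996, 0.5190572738647461, (29, 34), (34, 3)) expect (18, 18)
```

Request:
arm_command([
  [0,0.02,0.5,0,0,0,0],
  [0,0.02,1.0,0,0,0,0],
  [0,0.02,1.3,0,0,0,0],
  [0,0.02,1.42,0,0,0,0],
  [0,0.02,1.42,0,0,0,0.25],
  [0,0.02,1.42,0,0,0,0.65],
  [0,0.02,1.42,0,0,0,0.65],
  [0,0.02,1.42,0,0,0,0.65],
  [0,0.02,1.42,0,0,0,0.65],
  [0,0.02,1.42,0,0,0,0.65],
])

```text
t: 31.8
position: [514.0, 227.9, 104.2]
eef_rot: [[-0.997, 0.071, 0.0], [0.071, 0.997, 0.0], [-0.0, 0.0, -1.0]]
contact_force: [-0.4, -0.6, 0.4]
grip_width: 0.505
finger_force: 0.1
```

Request:
arm_command([
  [0,0,0,0,0,0,0.65],
  [0,0,0,0,0,0,0.65],
])

```text
t: 32.0
position: [514.0, 227.9, 104.1]
eef_rot: [[-0.997, 0.071, 0.0], [0.071, 0.997, 0.0], [-0.0, 0.0, -1.0]]
contact_force: [-0.8, 0.0, 2.8]
grip_width: 0.484
finger_force: 30.0
```

Request:
arm_command([
  [0,0,-0.4,0,0,0,0.65],
  [0,0,-1.0,0,0,0,0.65],
  [0,0,-1.7,0,0,0,0.65],
  [0,0,-2.2,0,0,0.14,0.65],
  [0.05,-0.4,-2.2,0,0,0.28,0.65],
  [0.1,-1.1,-2.2,0,0,0.42,0.65],
  [0.15,-1.8,-2.2,0,0,0.56,0.65],
  [0.2,-2.5,-2.2,0,0,0.7,0.65],
  [0.25,-3.2,-2.2,0,0,0.84,0.65],
  [0.3,-3.9,-2.2,0,0,0.98,0.65],
])

```text
t: 33.0
position: [484.6, 33.1, 213.9]
eef_rot: [[-0.492, 0.871, -0.0], [0.871, 0.492, 0.0], [0.0, -0.0, -1.0]]
contact_force: [0.6, 0.6, -0.8]
grip_width: 0.483
finger_force: 30.0
```

Request:
arm_command([
  [0,0,0,0,0,0.14,0.65],
  [0,0,0,0,0,0.28,0.65],
  [0,0,0,0,0,0.42,0.65],
  [0,0,0,0,0,0.52,0.65],
  [0,0,0,0,0,0.52,0.65],
  [0,0,0,0,0,0.52,0.65],
])

```text
t: 33.6
position: [485.0, 34.4, 213.8]
eef_rot: [[-0.003, 1.0, -0.0], [1.0, 0.003, 0.0], [0.0, -0.0, -1.0]]
contact_force: [0.2, 0.1, -0.7]
grip_width: 0.48
finger_force: 30.0
```

Request:
arm_command([
  [-0.4,-0.05,0,0,0,0,0.65],
  [-0.82,-0.1,0,0,0,0,0.65],
  [-0.82,-0.1,0.4,0,0,0,0.65],
  [-0.82,-0.1,1.0,0,0,0,0.65],
  [-0.82,-0.1,1.6,0,0,0,0.65],
  [-0.82,-0.1,2.1,0,0,0,0.65],
  [-0.82,-0.1,2.25,0,0,0,0.65],
  [-0.82,-0.1,2.25,0,0,0,0.65],
  [-0.82,-0.1,2.25,0,0,0,0.65],
])

```text
t: 34.5
position: [480.8, -6.6, 102.4]
eef_rot: [[-0.001, 1.0, 0.001], [1.0, 0.001, -0.0], [-0.0, 0.001, -1.0]]
contact_force: [0.6, 1.0, -0.8]
grip_width: 0.482
finger_force: 30.0
```

Request:
arm_command([
  [0,0,0.04,0,0,0,0.65],
  [0,0,0.08,0,0,0,0.65],
  [0,0,0.11,0,0,0,0.65],
  [0,0,0.12,0,0,0,0.65],
  [0,0,0.12,0,0,0,0.65],
])

```text
t: 35.0
position: [480.1, -6.6, 95.4]
eef_rot: [[-0.0, 1.0, -0.0], [1.0, 0.0, -0.0], [-0.0, -0.0, -1.0]]
contact_force: [-0.6, -0.0, -1.2]
grip_width: 0.481
finger_force: 30.0
```

Request:
arm_command([
  [0,0,0.02,0,0,0,0.65],
  [0,0,0.03,0,0,0,0.65],
  [0,0,0.03,0,0,0,0.65],
])

```text
t: 35.3
position: [480.6, -6.7, 95.0]
eef_rot: [[-0.0, 1.0, 0.0], [1.0, 0.0, -0.0], [-0.0, 0.0, -1.0]]
contact_force: [-7.0, -0.3, 22.7]
grip_width: 0.475
finger_force: 30.0
```

Request:
arm_command([
  [0,0,-0.01,0,0,0,0.65],
  [0,0,-0.02,0,0,0,0.4],
  [0,0,-0.02,0,0,0,0],
  [0,0,-0.02,0,0,0,0],
  [0,0,-0.02,0,0,0,0],
  [0,0,-0.5,0,0,0,0],
  [0,0,-1.1,0,0,0,0],
  [0,0,-1.8,0,0,0,0],
  [0,0,-2.2,0,0,0,0],
])

```text
t: 36.2
position: [480.9, -6.7, 206.3]
eef_rot: [[-0.0, 1.0, 0.002], [1.0, 0.0, -0.0], [-0.0, 0.002, -1.0]]
contact_force: [0.6, -1.2, 0.2]
grip_width: 0.995
finger_force: 0.0
```

Request:
arm_command([
  [0.4,0.17,0,0,0,-0.1,0],
  [1.0,0.43,0,0,0,-0.22,0],
  [1.65,0.7,0,0,0,-0.35,0],
  [2.3,1.0,0,0,0,-0.48,0],
  [2.95,1.3,0,0,0,-0.6,0],
  [3.6,1.55,0,0,0,-0.72,0],
  [4.2,1.8,0,0,0,-0.84,0],
  [4.65,2.0,0,0,0,-0.96,0],
  [4.65,2.0,0,0,0,-0.96,0],
  [4.65,2.0,0,0,0,-0.96,0],
])

```text
t: 37.2
position: [579.8, 225.8, 203.5]
eef_rot: [[-0.818, 0.575, -0.001], [0.575, 0.818, -0.0], [0.0, -0.001, -1.0]]
contact_force: [1.0, -0.1, -0.5]
grip_width: 1.002
finger_force: 0.0
```

Request:
arm_command([
  [0,0,0,0,0,0,0],
  [0,0,0,0,0,0,0],
])

```text
t: 37.4
position: [579.9, 225.0, 203.9]
eef_rot: [[-0.818, 0.575, -0.0], [0.575, 0.818, -0.0], [0.0, -0.0, -1.0]]
contact_force: [0.1, 0.5, 0.2]
grip_width: 0.997
finger_force: 0.0
```

Request:
arm_command([
  [0,0.02,0.5,0,0,0,0],
  [0,0.02,1.0,0,0,0,0],
  [0,0.02,1.5,0,0,0,0],
  [0,0.02,1.79,0,0,0,0],
  [0,0.02,1.79,0,0,0,0.25],
  [0,0.02,1.79,0,0,0,0.6],
  [0,0.02,1.79,0,0,0,0.6],
  [0,0.02,1.79,0,0,0,0.6],
  [0,0.02,1.79,0,0,0,0.6],
  [0,0.02,1.79,0,0,0,0.6],
])

```text
t: 38.4
position: [580.8, 226.7, 114.9]
eef_rot: [[-0.819, 0.573, 0.0], [0.573, 0.819, -0.0], [-0.0, 0.0, -1.0]]
contact_force: [-2.3, -3.0, 7.1]
grip_width: 0.522
finger_force: 30.1
```

Request:
arm_command([
  [0,0,0,0,0,0,0.6],
  [0,0,0,0,0,0,0.6],
])

```text
t: 38.6
position: [580.8, 226.6, 114.9]
eef_rot: [[-0.819, 0.573, 0.0], [0.573, 0.819, -0.0], [-0.0, -0.0, -1.0]]
contact_force: [-1.3, -1.8, 6.1]
grip_width: 0.517
finger_force: 30.0
```

Request:
arm_command([
  [0,0,-0.4,0,0,0,0.6],
  [0,0,-0.9,0,0,0,0.6],
  [0,0,-1.6,0,0,0,0.6],
  [0,0,-2.2,0,0,0,0.6],
  [-0.24,-0.5,-2.4,0,0,0,0.6],
  [-0.55,-1.15,-2.4,0,0,0,0.6],
  [-0.9,-1.85,-2.4,0,0,0,0.6],
  [-1.26,-2.6,-2.4,0,0,0,0.6],
  [-1.6,-3.3,-2.4,0,0,0,0.6],
  [-1.95,-4.0,-2.4,0,0,0,0.6],
])

```text
t: 39.6
position: [545.2, 5.5, 234.4]
eef_rot: [[-0.819, 0.573, -0.0], [0.573, 0.819, 0.0], [0.0, 0.0, -1.0]]
contact_force: [-0.3, -0.2, -1.9]
grip_width: 0.521
finger_force: 29.9
```

Request:
arm_command([
  [-0.24,-0.5,0,0,0,0,0.6],
  [-0.4,-0.82,0,0,0,0,0.6],
  [-0.44,-0.93,0.3,0,0,0,0.6],
  [-0.44,-0.93,0.8,0,0,0,0.6],
  [-0.44,-0.93,1.4,0,0,0,0.6],
  [-0.44,-0.93,2.0,0,0,0,0.6],
  [-0.44,-0.93,2.4,0,0,0,0.6],
  [-0.44,-0.93,2.45,0,0,0,0.6],
  [-0.44,-0.93,2.45,0,0,0,0.6],
  [-0.44,-0.93,2.45,0,0,0,0.6],
])

```text
t: 40.6
position: [537.8, -43.6, 112.7]
eef_rot: [[-0.819, 0.573, 0.001], [0.573, 0.819, -0.0], [-0.001, 0.001, -1.0]]
contact_force: [0.7, -0.1, -1.6]
grip_width: 0.518
finger_force: 29.9
```

Request:
arm_command([
  [0,-0.01,0.05,0,0,0,0.6],
  [0,-0.01,0.1,0,0,0,0.6],
  [0,-0.01,0.13,0,0,0,0.6],
  [0,-0.01,0.13,0,0,0,0.6],
  [0,-0.01,0.13,0,0,0,0.6],
])

```text
t: 41.1
position: [537.3, -44.3, 105.9]
eef_rot: [[-0.819, 0.574, 0.001], [0.574, 0.819, -0.0], [-0.001, 0.0, -1.0]]
contact_force: [-0.7, -0.0, 4.0]
grip_width: 0.518
finger_force: 30.0
```

Request:
arm_command([
  [0,0,0.01,0,0,0,0.6],
  [0,0,0.01,0,0,0,0.3],
  [0,0,0,0,0,0,0],
  [0,0,0,0,0,0,0],
  [0,0,0,0,0,0,0],
  [0,0,-0.5,0,0,0,0],
  [0,0,-1.1,0,0,0,0],
  [0,0,-1.8,0,0,0,0],
  [0,0,-2.5,0,0,0,0],
  [0,0,-2.88,0,0,0,0],
])

```text
t: 42.1
position: [537.7, -44.2, 252.2]
eef_rot: [[-0.819, 0.573, 0.003], [0.573, 0.819, -0.0], [-0.002, 0.001, -1.0]]
contact_force: [0.1, -0.8, -1.1]
grip_width: 0.998
finger_force: 0.0
```

Request:
arm_command([
  [0.17,-0.5,0,0,0,0.14,0],
  [0.17,-0.5,0,0,0,0.28,0],
  [0.17,-0.5,0,0,0,0.42,0],
  [0.17,-0.5,0,0,0,0.56,0],
  [0.17,-0.5,0,0,0,0.7,0],
  [0.17,-0.5,0,0,0,0.84,0],
  [0.17,-0.5,0,0,0,0.96,0],
  [0.17,-0.5,0,0,0,0.96,0],
  [0.17,-0.5,0,0,0,0.96,0],
  [0.17,-0.5,0,0,0,0.96,0],
])

```text
t: 43.1
position: [515.6, -59.8, 249.4]
eef_rot: [[-0.003, 1.0, -0.0], [1.0, 0.003, 0.0], [0.0, -0.0, -1.0]]
contact_force: [0.7, 0.3, -0.1]
grip_width: 1.001
finger_force: 0.0
```

```bash
python3 - <<'E'
from h import *
np.set_printoptions(precision=2,suppress=True)
a=np.load('w1.npy',allow_pickle=True).item();b=snap('wrist');o=r.get_obs();print(o['position'],o['contact_force'])
for n,p,k in[('salt',(492.5,55.3,96),11),('jar',(479.7,-7,112),16),('mill',(538.2,-44.2,130),18)]:
    ua,va=proj(a,p);ub,vb=proj(b,p);ua,va,ubi,vbi=[int(round(x)) for x in(ua,va,ub,vb)]
    t=a['color'][va-k:va+k+1,ua-k:ua+k+1];q=k+12
    R=cv2.matchTemplate(b['color'][vbi-q:vbi+q+1,ubi-q:ubi+q+1],t,cv2.TM_CCOEFF_NORMED);_,s,_,l=cv2.minMaxLoc(R)
    A=onz(a,ua,va,p[2]);B=onz(b,ubi+l[0]-12,vbi+l[1]-12,p[2]);print(n,round(s,2),'moved',B-A)
h=cv2.cvtColor(b['color'],cv2.COLOR_RGB2HSV).astype(int);m=((h[...,0]<6)|(h[...,0]>174))&(h[...,1]>180)&(h[...,2]>110)
cs,_=cv2.findContours(m.astype(np.uint8),0,1);e=cv2.fitEllipse(cv2.convexHull(max(cs,key=cv2.contourArea)));print(e[1],onz(b,*e[0],112))
E
```

```text
[515.63 -59.79 249.39] [ 0.5   0.38 -0.43]
salt 0.93 moved [-1.81 -2.    0.  ]
jar 0.98 moved [-0.58 -0.03  0.  ]
mill 0.98 moved [-0.6   0.19  0.  ]
(42.221595764160156, 44.08713912963867) [479.37  -6.43 112.  ]
```

```bash
python3 -c "
from h import *
print(r.close_job())"
```

```text
the job is handed in; nothing more can be done
None
```

The job is handed in: the timer stands upright in the middle of the coaster, and the mill, jar and shaker are back on the tray within about 1, 1 and 3 mm of their starting spots, with nothing knocked over, in about 43 s of robot time.

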